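Set the recording drum's speed lever to the index

ROBOT

A 7-joint arm with a two-finger parallel gripper is mounted at the origin on the work surface. World frame = base frame: x ahead of the robot, y to its left, z up, the work surface at z = 0. Lengths are in m, angles in rad, forces in N, time in s.
With the tool pointing down it reaches from about 0.425 to 1.025 m from the base axis. Payload 3.6 kg.
Tool frame: the origin (TCP) lies on the front face of the gripper's body, between the roots of the fingers; the fingertips stand 73 mm ahead of it and the grasp point (between the pads) lies 54 mm ahead of it; z points along the fingers, y is the direction in which the jaws open and shut (so a half turn about z gives the same grasp; the last joint's range is limited). The gripper opens to 85 mm and grips with 20 to 120 N. Pads are 22 mm wide; open, the fingers measure 114 mm over their backs; the gripper's body (76 mm by 85 mm) begins 54 mm behind the grasp point. The pads swing forward as they close: fully open they stand 13 mm farther back than shut.
Start: joints at [1.135, 0.591, 0.048, 1.609, -0.033, 0.943, -0.034], TCP at [0.244, -0.683, 0.304] pointing down, gripper open.
Joint ranges: [-2.69, 2.69], [-0.47, 2.24], [-1.27, 1.36], [0.19, 2.51], [-1.53, 4.68], [0.08, 2.07], [-3.09, 3.09]. Speed limits (rad/s): [2.57, 2.57, 3.14, 3.14, 3.14, 3.14, 3.14].

INTERFACE

Orientations are given as a rotation vector (axis times angle).
In Python, from rig import monitor, optics, robot gives the robot as it stands.
- The arm moves only by the shell command python3 -m pendant 'ROWS' [OPENING]. ROWS is JSON, a list of rows, each a list of 6 numbers: the shift along the tool's x, y, z in mm, then the turn, a rotation vector about the tool's x, y, z in degrees. In form: [[tx, ty, tz, rx, ry, rz], ...]. A call has 1 to 20 rows; each row shifts and turns the commanded pose from where the row before left it, along the tool's axes as they then stand; what a row does not reach is not made up. A row lasts 1/8 s, in which the tool goes at most 62.5 mm and 10.7 degrees, less where a joint would pass 70% of its speed; a pose out of reach is approached as far as the arm can. A call with a gripper value outside its range is refused whole. OPENING is the opening in per cent of the stroke, from 0 (shut) to 100 (fully open), set as the call begins (- or left out, the last holds). The fingers move at their own pace and stop on an object; the grip force is fixed at half the most. Time passes only in rows, so rows that do not move let the fingers close. It gives the time, the measured TCP pose, the force and the opening at its end, in the units of the state.
- monitor.sense(): the state, without advancing time (a new reading comes with each control period).
- optics.snapshot(name): name is "scene" or "top" or "wrist"; returns a dict with "image" (480x640x3 uint8, red, green, blue), "mtx" (3x3 intrinsics, pixels), "R" (3x3) and "t" (3): a world point X has camera coordinates R X + t. Camera axes: x right, y down, z forward; pixel columns grow to the right and rows downward; lengths in m; the calibration is good to about 2 mm. A picture is of the moment at which its call begins. There is no depth.
- robot.finish_job(): hands the job in, once; it reports no verdict.
Trained networks look in the newest picture that a camera, given by its name, has taken for a name from the list of things; names that differ only in an ending like _2 or _b are one class to them, and where a whole thing is asked for, a point or a joint stands for the part that bears it (a point fixed in the world has none). Each returns a list of dicts, best first, with "conf" (0 to 1); they miss things now and then, are a little off and sometimes report something else, mostly with a low value. They report only what shows in the picture. A call takes as long as a camera call.
- optics.cut_out(camera, thing): "region" (480x640 bool, what is visible of it) and "centre" ([row, column] in pixels, amid what is visible of it).
- optics.mark_of(camera, thing): "centre" ([row, column] in pixels: a listed point, or the origin of a listed thing).
The state is a dict: "t": time; "joints": joint angles; "joint_velocities": joint speeds; "joint_efforts": joint torques, N m; "position": TCP position; "eef_rot": TCP orientation; "wrist_force": force on the tool from outside, world axes, zero at the start; "ft_torque": the same for the moment, N m; "opening": finger opening in m.
Only numpy, scipy, OpenCV 4.12 (cv2) and the standard library are available. Lean on these libraries where they do the work, as an engineer would, in place of code of your own. Each camera call takes 0.05 s, during which the arm holds its last target.

TASK

On the recording-drum drive, swing the long speed lever round until it lies directly above the flat index pointer, pointing the same way, and let go of it there. Leave the index pointer and the short brake lever where they are.

Things in the scene. Friction and masses are not known exactly. Their poses are not given: they have to be found in the camera images.
- speed_knob (a point): Centre of the upright white cylindrical knob (26 mm diameter, 52 mm tall, 114 to 166 mm above the bench) at the end of the long steel speed lever, 100 mm from its hinge axis. Its x axis points along the lever from hinge to knob. The lever is a level bar 11 mm wide, 106 to 114 mm above the bench; about 1 to 2 N at the knob moves it and it stays where it is left.
- speed_hinge (a point): Point on the vertical hinge axis of the speed lever, which is also the index pointer's axis, at the knob's mid height (140 mm above the bench). It is fixed on the drive. The lever starts near its clockwise stop (seen from above) and can swing 120 degrees anticlockwise, over the robot's side of the hinge.
- index_tip (a point): Middle of the wide end (16 x 22 mm) of the flat aluminium index pointer, 126 mm from the hinge axis, 87 mm above the bench: a strip 8 mm wide on the black sector plate, under the lever. Its x axis points outwards along it. It shows the angle wanted: at the start 20 to 95 degrees anticlockwise (from above) of the lever. It turns stiffly; not to be moved.
- brake_knob (a point): Centre of the 20 mm black ball on the short (45 mm) brake lever between speed lever and drum, on the side away from the robot, 105 mm above the bench. Not to be moved.
- drive: The fixed recording-drum drive: a low grey-topped cream cabinet 240 x 460 mm and 80 mm high; origin at the middle of its underside, y along its length. On its +y end stands a white drum, 120 mm in diameter, its top 250 mm and its spindle's end 315 mm above the bench, 270 mm from the speed lever's hinge, which is near the -y end.

How it is judged:
By the outcome, as a careful person would: the job done as asked, in the order asked, and still so for the second after the job is handed in, with the robot touching nothing.
It also fails if it takes over 34 s, if anything falls off the work surface, if the arm or the gripper's body presses on something with over 40 N, if the wrist force passes 120 N, or if a joint passes its speed limit or range.

## Working session

There is one attempt and no reset: what is moved stays moved. The work goes in short steps, Python scripts to look and compute and a shell command to move; the robot and the scene stay as the last step left them, time stands still between calls to the robot, and variables do not carry over. Pictures are saved under pics/ and viewed, and the job is handed in when it is done.

```bash
mkdir -p pics; ls
cat > h.py <<'E'
import numpy as np,cv2
from rig import monitor,optics,robot
def snap(c,n):
    s=optics.snapshot(c); cv2.imwrite(f'pics/{n}.png',s['image'][:,:,::-1]); return s
def px2w(s,rc,z):
    d=s['R'].T@np.linalg.inv(s['mtx'])@np.array([rc[1],rc[0],1.]); o=-s['R'].T@s['t']
    return o+d*(z-o[2])/d[2]
def w2px(s,X):
    p=s['mtx']@(s['R']@np.array(X)+s['t']); return p[1]/p[2],p[0]/p[2]
E
python3 - <<'E'
from h import *
np.set_printoptions(precision=4,suppress=True)
st=monitor.sense(); print(st['t'],st['position'],st['eef_rot'])
for c in('top','scene'):
    s=snap(c,c+'0'); print(c,-s['R'].T@s['t'])
    for n,z in(('speed_knob',.14),('speed_hinge',.14),('index_tip',.087),('brake_knob',.105),('drive',0)):
        for d in optics.mark_of(c,n)[:2]: print(n,d['conf'],d['centre'],px2w(s,d['centre'],z))
E
```

```text
pics
0.0 [ 0.2435 -0.6822  0.3027] [-3.0934 -0.5356  0.0008]
top [0.5969 0.088  0.7746]
speed_knob 0.69 [331.5, 388.7] [ 0.562  -0.0119  0.14  ]
speed_hinge 0.56 [290.5, 463.1] [ 0.6135 -0.105   0.14  ]
index_tip 0.88 [388.1, 445.2] [ 0.4859 -0.0948  0.087 ]
brake_knob 0.57 [206.6, 365.3] [0.7246 0.0133 0.105 ]
drive 0.78 [293.0, 354.1] [0.6114 0.0184 0.    ]
scene [ 1.059  -0.0658  0.5932]
speed_knob 0.83 [157.7, 208.7] [ 0.5626 -0.0105  0.14  ]
speed_hinge 0.84 [211.7, 129.6] [ 0.614  -0.1036  0.14  ]
index_tip 0.81 [163.6, 132.3] [ 0.4843 -0.0934  0.087 ]
index_tip 0.62 [210.9, 128.0] [ 0.5601 -0.1095  0.087 ]
brake_knob 0.83 [281.8, 279.9] [0.7222 0.0195 0.105 ]
drive 0.86 [266.0, 258.3] [0.6184 0.0199 0.    ]
```

View pics/top0.png

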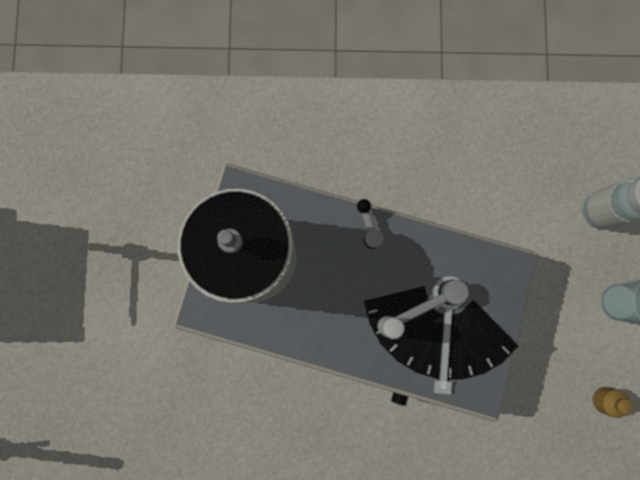

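View pics/scene0.png

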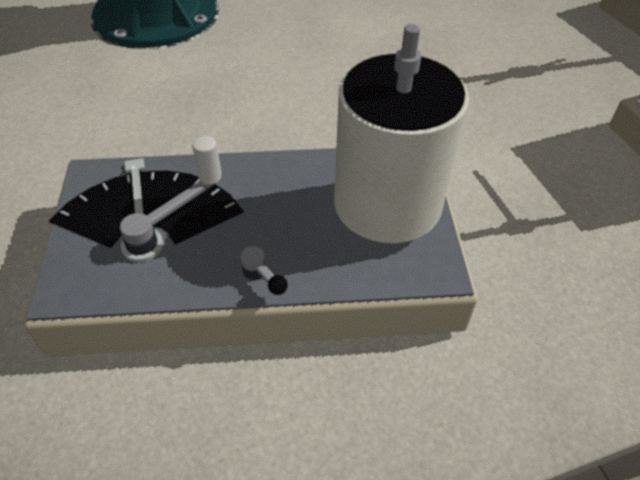

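Both pictures agree with the network marks. In the top view the white knob is at about (row 328, col 391), the hinge cap at (292, 455), and the index tip at (387, 443). The lever starts up-left and has to swing towards the robot. The hinge distances come out slightly long (106 and 128 mm), so I'll refine them with a fit.

```bash
cat > fit.py <<'E'
from h import *
from scipy.optimize import least_squares
np.set_printoptions(precision=4,suppress=True)
def obs(cams,names):
    out={}
    for c in cams:
        s=optics.snapshot(c)
        for n in names:
            for d in optics.mark_of(c,n)[:1]: out.setdefault(n,[]).append((s,d['centre'],d['conf']))
    return out
def ln(s,c,n,z):
    m=optics.cut_out(c,n)[0]['region']; p=np.argwhere(m)
    w=np.array([px2w(s,q,z)[:2] for q in p]); mu=w.mean(0); v=np.linalg.svd(w-mu,full_matrices=False)[2][0]
    return mu,v,len(p)
E
python3 - <<'E'
from fit import *
from scipy.spatial.transform import Rotation as Ro
K=[];T=[];H=[]
o=obs(['top','scene'],['speed_knob','speed_hinge','index_tip'])
for n,v in o.items(): print(n,[(px2w(s,c,.087 if n=='index_tip' else .14)[:2],round(f,2)) for s,c,f in v])
for c in('top','scene'):
    s=snap(c,c+'1')
    for n,z in(('index_tip',.087),('speed_knob',.112)):
        mu,v,N=ln(s,c,n,z); print(c,n,mu,np.degrees(np.arctan2(-v[1]*np.sign(v[0]),-abs(v[0])))%360,N)
        m=optics.cut_out(c,n)[0]['region']; im=s['image'].copy(); im[m]=[255,0,0]; cv2.imwrite(f'pics/m_{c}_{n}.png',im[:,:,::-1])
Zs={'speed_knob':.14,'speed_hinge':.14,'index_tip':.087}
def f(x):
    h=x[:2];a,b=x[2:]
    P={'speed_hinge':h,'speed_knob':h+.1*np.array([np.cos(a),np.sin(a)]),'index_tip':h+.126*np.array([np.cos(b),np.sin(b)])}
    return np.concatenate([px2w(s,c,Zs[n])[:2]-P[n] for n,v in o.items() for s,c,_ in v])*1000
r=least_squares(f,[.61,-.1,2.1,3.1],loss='soft_l1'); print(r.x[:2],np.degrees(r.x[2:]),r.fun)
print(Ro.from_rotvec(monitor.sense()['eef_rot']).as_matrix())
E
python3 - <<'E'
import cv2,numpy as np
a=[cv2.imread(f'pics/m_{c}_{n}.png') for c in('top','scene') for n in('index_tip','speed_knob')]
cv2.imwrite('pics/mm.png',np.vstack([np.hstack([a[0][240:440,320:560],a[1][240:440,320:560]]),np.hstack([a[2][100:300,40:280],a[3][100:300,40:280]])]))
E
```

```text
speed_knob [(array([ 0.5651, -0.0136]), 0.67), (array([ 0.5633, -0.0123]), 0.72)]
speed_hinge [(array([ 0.6136, -0.1046]), 0.87), (array([ 0.6108, -0.105 ]), 0.75)]
index_tip [(array([ 0.487 , -0.0942]), 0.69), (array([ 0.4832, -0.0944]), 0.67)]
top index_tip [ 0.5461 -0.0945] 177.8295662074573 892
top speed_knob [0.6136 0.0287] 254.07983022831036 59723
scene index_tip [ 0.5592 -0.0972] 175.29406027433478 941
scene speed_knob [ 0.5731 -0.051 ] 132.307351873951 2687
[ 0.6109 -0.1035] [117.2792 175.8354] [ 0.0379  0.9523 -1.7182  2.238   2.7759 -1.1711 -0.103  -1.5672  1.8332
  0.1368 -1.9497 -0.1359]
[[ 0.9418  0.3361 -0.    ]
 [ 0.3361 -0.9418  0.    ]
 [-0.     -0.     -1.    ]]
```

View pics/mm.png

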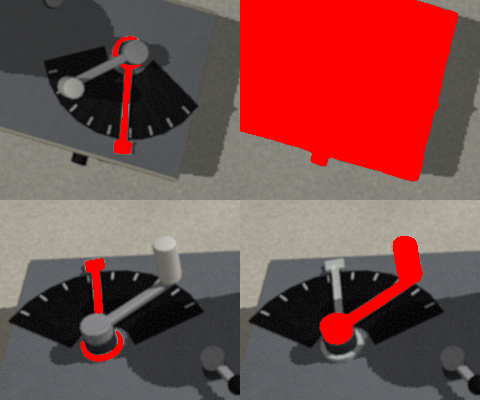

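The fit puts the hinge at (0.611, -0.1035), the lever at 117.3° and the index at about 176°. So the lever needs to swing about 58.5°. I'll use the part-open fingers as a loose fork around the knob, because gripping it would load the hinge. First I lift, then go across.

```bash
python3 -m pendant '[[0,0,-50,0,0,0],[0,0,-50,0,0,0],[35.2,-34.7,0,0,0,0],[35.2,-34.7,0,0,0,0],[35.2,-34.7,0,0,0,0],[35.2,-34.7,0,0,0,0],[35.2,-34.7,0,0,0,0],[35.2,-34.7,0,0,0,0],[35.2,-34.7,0,0,0,0],[35.2,-34.7,0,0,0,0],[35.2,-34.7,0,0,0,0],[35.2,-34.7,0,0,0,0],[35.2,-34.7,0,0,0,0],[35.2,-34.7,0,0,0,0],[35.2,-34.7,0,0,0,0],[35.2,-34.7,0,0,0,0],[35.2,-34.7,0,0,0,0]]' 60
python3 -m pendant '[[0,0,0,0,0,10.3],[0,0,0,0,0,10.3],[0,0,0,0,0,10.3],[0,0,0,0,0,10.3],[0,0,0,0,0,10.3],[0,0,0,0,0,10.3],[0,0,0,0,0,10.3],[0,0,0,0,0,10.2],[0,0,0,0,0,0],[0,0,0,0,0,0]]'
cat > tool.py <<'E'
from fit import *
from scipy.spatial.transform import Rotation as Ro
st=monitor.sense();R=Ro.from_rotvec(st['eef_rot']).as_matrix();p=np.array(st['position'])
print('t',st['t'],'p',p,'F',np.array(st['wrist_force']),'op',st['opening'],'yaw_y',np.degrees(np.arctan2(R[1,1],R[0,1])),'tilt',R[:,2],'q',np.array(st['joints']))
E
python3 - <<'E'
from tool import *
print('to knob', R.T@(np.array([.5651,-.0146,.192])-p)*1000)
s=snap('wrist','w1'); print(optics.mark_of('wrist','speed_knob'))
for d in optics.mark_of('wrist','speed_knob')[:1]: print(px2w(s,d['centre'],.14))
for d in optics.mark_of('wrist','index_tip')[:1]: print(px2w(s,d['centre'],.087))
for d in optics.mark_of('wrist','speed_hinge')[:1]: print(px2w(s,d['centre'],.14))
E
```

```text
t: 3.62
position: [0.5666, -0.0138, 0.4042]
eef_rot: [3.095, 0.535, 0.001]
wrist_force: [0.3, -0.6, 0.1]
opening: 0.0517
t: 4.88
position: [0.566, -0.0151, 0.404]
eef_rot: [-2.686, 1.63, -0.0]
wrist_force: [-0.1, -0.6, -0.1]
opening: 0.0511
t 4.875 p [ 0.566  -0.0151  0.404 ] F [-0.1099 -0.5548 -0.1313] op 0.0510832450342803 yaw_y -152.50698589635968 tilt [ 0.0001 -0.     -1.    ] q [-0.0834  0.2838  0.038   1.8642 -0.0127  0.9937 -2.7017]
to knob [ -0.8298   0.559  211.9784]
[{'centre': [202.2, 324.5], 'conf': 0.86}]
[ 0.5684 -0.0167  0.14  ]
[ 0.4859 -0.0972  0.087 ]
[ 0.613 -0.105  0.14 ]
```

View pics/w1.png

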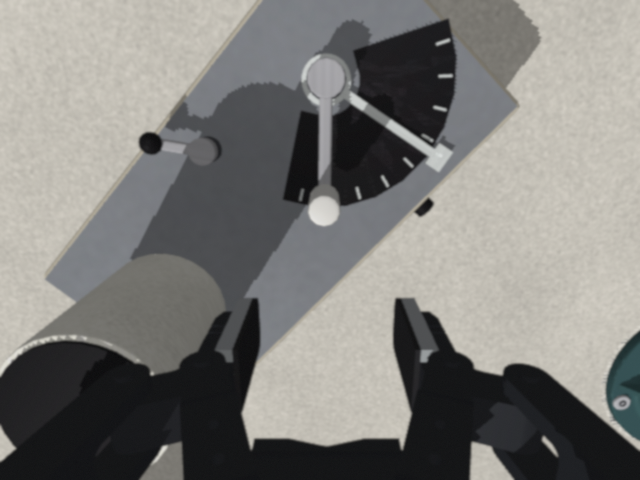

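The wrist view shows the knob at (202, 324), centred between the fingers (about column 327), and the lever pointing straight down the image. The drum is clear. I'll descend and then narrow the fork.

```bash
python3 -m pendant '[[0,0,45,0,0,0],[0,0,45,0,0,0],[0,0,45,0,0,0],[0,0,45,0,0,0],[0,0,16,0,0,0],[0,0,16,0,0,0],[0,0,0,0,0,0]]' 60
python3 - <<'E'
from tool import *
snap('scene','s2'); snap('wrist','w2')
E
```

```text
t: 6.0
position: [0.5662, -0.0151, 0.1918]
eef_rot: [2.683, -1.633, -0.0]
wrist_force: [0.6, -0.8, 0.3]
opening: 0.0516
t 6.0 p [ 0.5662 -0.0151  0.1918] F [ 0.6197 -0.8077  0.2772] op 0.05163564267391772 yaw_y -152.65458352389095 tilt [-0.0003 -0.     -1.    ] q [-0.0691  0.5499  0.0218  2.0527 -0.0222  0.5395 -2.6958]
```

```bash
python3 -c "
import cv2,numpy as np
cv2.imwrite('pics/c2.png',np.hstack([cv2.imread('pics/s2.png')[0:360,0:400],cv2.imread('pics/w2.png')[120:480,120:520]]))"
```

```text
(no output)
```

View pics/c2.png

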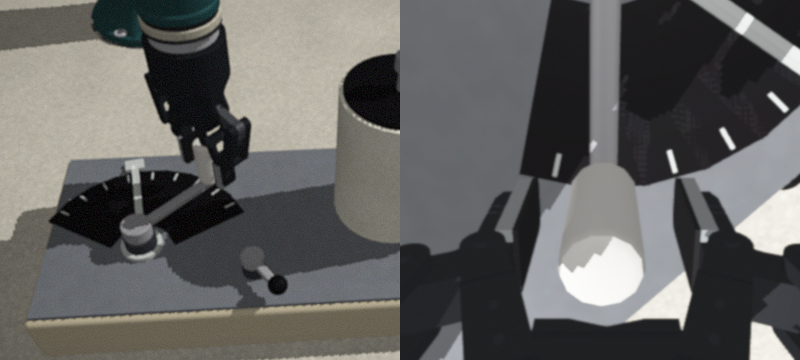

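The knob sits between the pads with the fork around it. Now I narrow the fork and swing along the arc.

```bash
python3 -m pendant '[[0,0,0,0,0,0],[0,0,0,0,0,0],[0,0,0,0,0,0],[0,0,0,0,0,0]]' 36
python3 -m pendant '[[0.3,5.1,0,0,0,-2.9],[0.3,5.1,0,0,0,-2.9],[0.3,5.1,0,0,0,-2.9],[0.3,5.1,0,0,0,-2.9]]'
python3 - <<'E'
from tool import *
snap('wrist','w3')
E
```

```text
t: 6.6
position: [0.566, -0.0151, 0.1921]
eef_rot: [-2.683, 1.633, -0.0]
wrist_force: [0.6, -0.1, -0.9]
opening: 0.0308
t: 7.1
position: [0.5496, -0.0261, 0.192]
eef_rot: [-2.835, 1.35, -0.001]
wrist_force: [0.7, 0.8, 0.2]
opening: 0.0307
t 7.1 p [ 0.5496 -0.0261  0.192 ] F [0.6574 0.7598 0.204 ] op 0.030733307975388924 yaw_y -140.9176452918687 tilt [ 0.001   0.0008 -1.    ] q [-0.0064  0.534  -0.0382  2.0866  0.0374  0.5205 -2.5312]
```

View pics/w3.png

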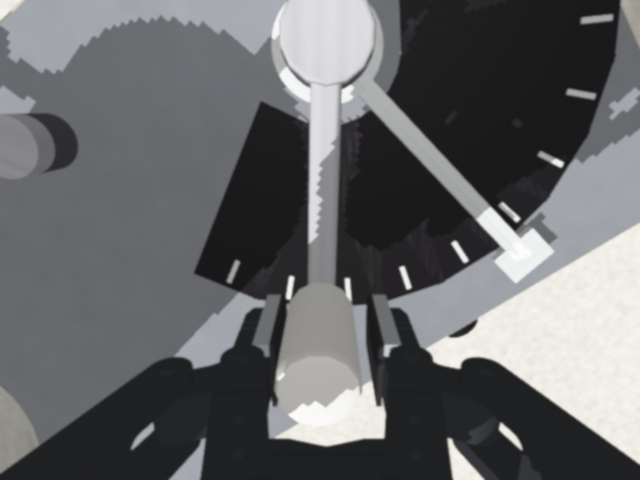

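The lever follows: it has moved past two tick marks and is held by the left pad, and the forces are under 1 N. I'll continue along the arc.

```bash
python3 -m pendant '[[0.3,5.1,0,0,0,-2.9],[0.3,5.1,0,0,0,-2.9],[0.3,5.1,0,0,0,-2.9],[0.3,5.1,0,0,0,-2.9],[0.3,5.1,0,0,0,-2.9],[0.3,5.1,0,0,0,-2.9],[0.3,5.1,0,0,0,-2.9],[0.3,5.1,0,0,0,-2.9],[0.3,5.1,0,0,0,-2.9],[0.3,5.1,0,0,0,-2.9],[0.3,5.1,0,0,0,-2.9],[0.3,5.1,0,0,0,-2.9],[0.3,5.1,0,0,0,-2.9],[0.3,5.1,0,0,0,-2.9],[0.3,5.1,0,0,0,-2.9],[0.3,5.1,0,0,0,-2.9],[0,0,0,0,0,0],[0,0,0,0,0,0]]'
python3 - <<'E'
from tool import *
s=snap('wrist','w4'); d=p[:2]-[.6113,-.1038]; print(np.degrees(np.arctan2(d[1],d[0])),np.hypot(*d))
s=snap('scene','s4')
for n,z in(('speed_knob',.14),('speed_hinge',.14),('index_tip',.087)):
    for q in optics.mark_of('scene',n)[:2]: print(n,q['conf'],q['centre'],px2w(s,q['centre'],z))
E
```

```text
t: 9.4
position: [0.5147, -0.0984, 0.1919]
eef_rot: [3.139, -0.129, 0.001]
wrist_force: [1.0, -0.4, 0.2]
opening: 0.031
t 9.4 p [ 0.5147 -0.0984  0.1919] F [ 1.0022 -0.3804  0.2245] op 0.031020252188938943 yaw_y -94.72329411056286 tilt [ 0.0003 -0.0002 -1.    ] q [ 0.3055  0.5218 -0.2717  2.1356  0.2747  0.5161 -1.825 ]
176.81615006150113 0.09675204934596437
speed_knob 0.66 [145.6, 122.4] [ 0.5118 -0.0965  0.14  ]
speed_hinge 0.97 [212.6, 129.2] [ 0.6151 -0.1042  0.14  ]
index_tip 0.93 [162.3, 129.9] [ 0.4811 -0.0958  0.087 ]
```

View pics/w4.png

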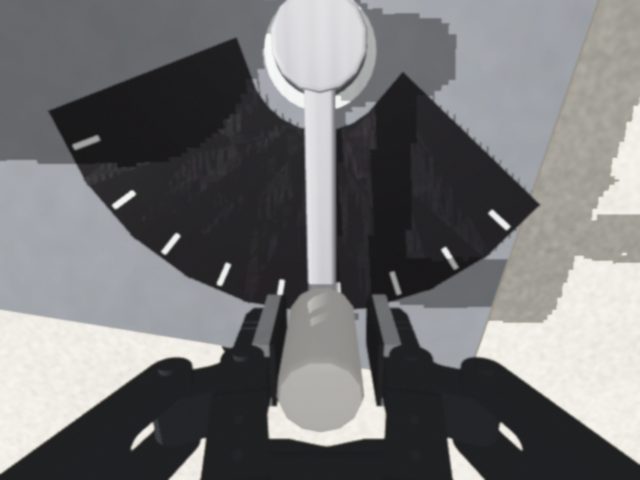

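View pics/s4.png

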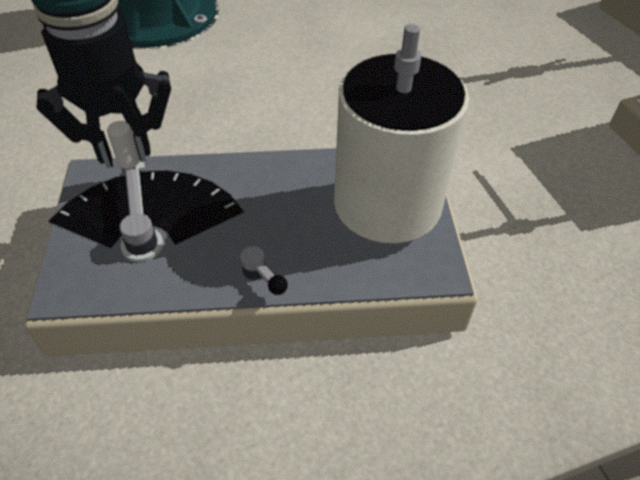

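The lever now covers the pointer strip in both views. I'll open the fork to free the knob, lift straight up and check the alignment.

```bash
python3 -m pendant '[[0,0,0,0,0,0],[0,0,0,0,0,0],[0,0,0,0,0,0],[0,0,-25,0,0,0],[0,0,-35,0,0,0],[0,0,-40,0,0,0],[0,0,-40,0,0,0],[0,0,-40,0,0,0],[0,0,0,0,0,0],[0,0,0,0,0,0]]' 60
cat > chk.py <<'E'
from tool import *
import sys
k=sys.argv[1]
o=obs(['top','scene','wrist'],['speed_knob','speed_hinge','index_tip'])
Zs={'speed_knob':.14,'speed_hinge':.14,'index_tip':.087}
for n,v in o.items(): print(n,[(px2w(s,c,Zs[n])[:2],round(f,2)) for s,c,f in v])
def f(x):
    h=x[:2];a,b=x[2:]
    P={'speed_hinge':h,'speed_knob':h+.1*np.array([np.cos(a),np.sin(a)]),'index_tip':h+.126*np.array([np.cos(b),np.sin(b)])}
    return np.concatenate([px2w(s,c,Zs[n])[:2]-P[n] for n,v in o.items() for s,c,_ in v])*1000
r=least_squares(f,[.61,-.1,3.0,3.1],loss='soft_l1'); print(r.x[:2],np.degrees(r.x[2:]))
im=[]
for c in('top','scene','wrist'):
    s=snap(c,c+k)
    a,b=w2px(s,[.56,-.1,.1]); a=int(np.clip(a,100,380));b=int(np.clip(b,100,540))
    im.append(cv2.resize(s['image'][a-100:a+100,b-100:b+100,::-1],(400,400) if 0 else (266,266),interpolation=cv2.INTER_CUBIC) if c!='wrist' else s['image'][:,:,::-1])
big=[cv2.resize(i,(400,400)) for i in im[:2]]
cv2.imwrite(f'pics/chk{k}.png',np.hstack(big))
E
python3 chk.py a
```

```text
t: 10.9
position: [0.5139, -0.0984, 0.3713]
eef_rot: [3.139, -0.128, -0.002]
wrist_force: [0.1, -0.7, 0.1]
opening: 0.0514
t 10.9 p [ 0.5139 -0.0984  0.3713] F [ 0.1424 -0.6703  0.134 ] op 0.051385725267110285 yaw_y -94.66511211452388 tilt [-0.0012 -0.0001 -1.    ] q [ 0.4023  0.2764 -0.3699  1.9759  0.1252  0.9122 -1.684 ]
speed_knob [(array([ 0.5099, -0.0934]), 0.94), (array([ 0.5068, -0.0953]), 0.7), (array([ 0.5114, -0.0958]), 0.65)]
speed_hinge [(array([ 0.615 , -0.1021]), 0.83), (array([ 0.61  , -0.1038]), 0.62), (array([ 0.6138, -0.1049]), 0.76)]
index_tip [(array([ 0.4837, -0.0968]), 0.64)]
[ 0.6103 -0.1036] [175.0882 176.8845]
```

View pics/chka.png

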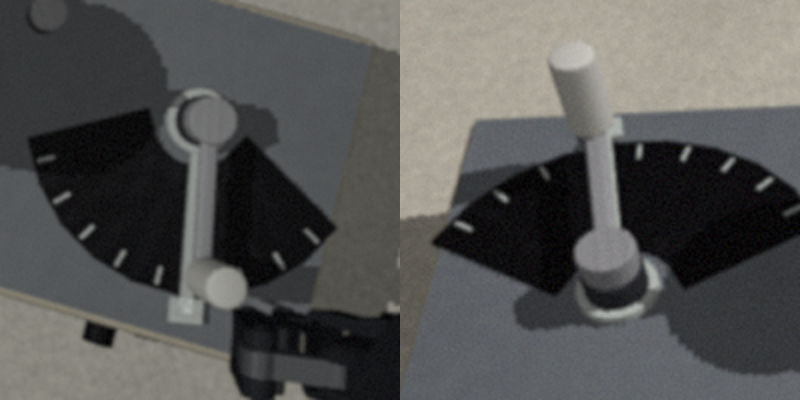

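View pics/wrista.png

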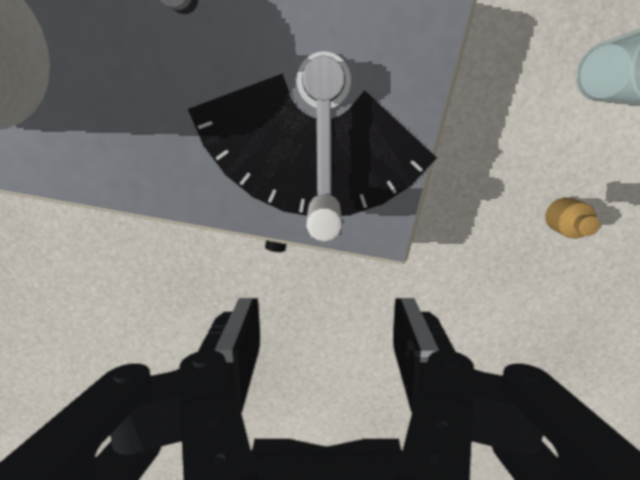

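The top view (chka, left) shows the lever with the pointer's edge and wide end at the lower left, as parallax would produce. In the wrist view the lever hides the strip entirely. I'll measure both line directions from pixel profiles: the pointer from the first pictures and the lever from the new ones.

```bash
cat > prof.py <<'E'
from fit import *
from scipy.ndimage import map_coordinates
def line(s,img,h,ang,z,r0,r1,hw):
    g=cv2.cvtColor(img,cv2.COLOR_BGR2GRAY).astype(float)
    for it in range(3):
        u=np.array([np.cos(ang),np.sin(ang)]);n=np.array([-u[1],u[0]]);C=[]
        ts=np.arange(-hw,hw,.0004)
        for r in np.arange(r0,r1,.003):
            P=[w2px(s,[*(h+r*u+t*n),z]) for t in ts]
            v=map_coordinates(g,np.array(P).T,order=1); th=(np.percentile(v,10)+v.max())/2
            b=ts[v>th]
            if len(b)>3: C.append((r,b.mean(),np.ptp(b)))
        C=np.array(C); w=np.median(C[:,2]); k=abs(C[:,2]-w)<.0025
        f=np.polyfit(C[k,0],C[k,1],1); ang+=np.arctan(f[0]); h=h+f[1]*n
    u=np.array([np.cos(ang),np.sin(ang)]);n=np.array([-u[1],u[0]])
    return np.degrees(ang),h@n*1000,w*1000,k.sum(),h,np.std(C[k,1]-np.polyval(f,C[k,0]))*1000
E
python3 - <<'E'
from prof import *
h=np.array([.6113,-.1038])
for c in('top','scene'):
    s=optics.snapshot(c); 
    a=cv2.imread(f'pics/{c}0.png'); b=cv2.imread(f'pics/{c}a.png')
    print(c,'index0',line(s,a,h,np.radians(176),.087,.045,.105,.014))
    print(c,'lever0',line(s,a,h,np.radians(117.3),.114,.035,.08,.014))
    print(c,'leverNow',line(s,b,h,np.radians(176),.114,.035,.08,.012))
s=optics.snapshot('wrist'); print('wrist leverNow',line(s,cv2.imread('pics/wrista.png'),h,np.radians(176),.114,.03,.08,.014))
E
```

```text
top index0 (np.float64(174.53945933796842), np.float64(44.035774386700986), np.float64(9.599999999999985), np.int64(19), array([ 0.6114, -0.1027]), np.float64(0.07867790269852036))
top lever0 (np.float64(116.61801086183846), np.float64(-502.16371651980165), np.float64(11.19999999999998), np.int64(15), array([ 0.6132, -0.1028]), np.float64(0.2798865983510244))
top leverNow (np.float64(175.23607995196068), np.float64(47.36653038292611), np.float64(16.799999999999976), np.int64(15), array([ 0.6117, -0.0985]), np.float64(0.06770618128448071))
scene index0 (np.float64(174.77823290140392), np.float64(46.6576107158514), np.float64(8.799999999999985), np.int64(18), array([ 0.6114, -0.1027]), np.float64(0.09367082330986627))
scene lever0 (np.float64(115.92243061638985), np.float64(-506.65786206239926), np.float64(14.399999999999974), np.int64(15), array([ 0.6133, -0.1028]), np.float64(0.28282587609777843))
scene leverNow (np.float64(175.14061360703977), np.float64(48.71028505058284), np.float64(13.999999999999975), np.int64(15), array([ 0.6115, -0.1009]), np.float64(0.11453148177448973))
wrist leverNow (np.float64(175.42893352680042), np.float64(55.56072853297618), np.float64(10.399999999999983), np.int64(17), array([ 0.6112, -0.1046]), np.float64(0.0))
```

Run:
```python
from prof import *
s=optics.snapshot('top'); a=cv2.imread('pics/top0.png'); b=snap('top','topz')['image'][:,:,::-1].copy()
t=a[379:394,434:442]; m=cv2.matchTemplate(b[370:405,422:455],t,cv2.TM_CCOEFF_NORMED); print('tip match',cv2.minMaxLoc(m),'expect loc',(12,9))
p=a[200:212,358:372]; m=cv2.matchTemplate(b[190:222,348:382],p,cv2.TM_CCOEFF_NORMED); print('brake',cv2.minMaxLoc(m),'expect',(10,10))
o=b.copy(); S=4; big=cv2.resize(b[260:410,380:520],None,fx=S,fy=S,interpolation=cv2.INTER_CUBIC)
h=np.array([.6114,-.1028])
def L(ang,z,w,r0,r1,col):
    u=np.array([np.cos(np.radians(ang)),np.sin(np.radians(ang))]);n=np.array([-u[1],u[0]])
    for q in(-w,w):
        P=[w2px(s,[*(h+r*u+q*n),z]) for r in(r0,r1)]
        P=[(int((c+.5-380)*S),int((r+.5-260)*S)) for r,c in P]; cv2.line(big,*P,col,1)
L(174.7,.087,.004,.05,.115,(0,255,0)); L(174.7,.087,.008,.115,.137,(0,255,0)); L(175.3,.114,.0055,.03,.085,(0,0,255))
cv2.imwrite('pics/ov.png',big)
```

```text
tip match (-0.6334487199783325, 0.9950771331787109, (23, 20), (12, 9)) expect loc (12, 9)
brake (-0.6983439326286316, 0.9881552457809448, (0, 19), (10, 10)) expect (10, 10)
```

View pics/ov.png

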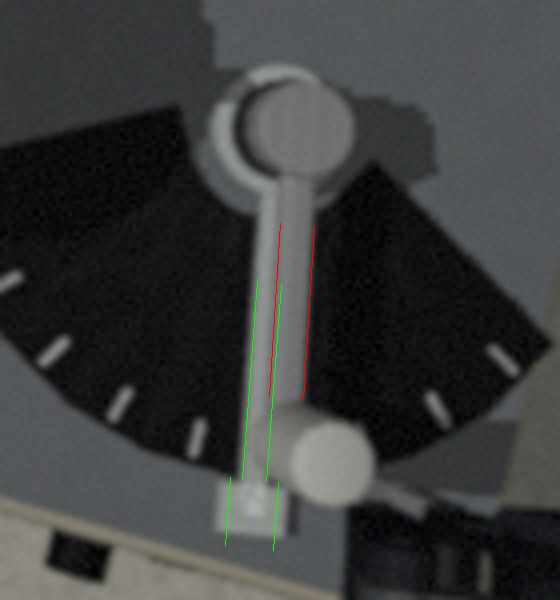

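In the overlay, the strip lies on the 174.7° outline and the lever on the 175.3° outline. The pointer end and brake ball match their starting pixels exactly. An error of about 0.6° (1 mm at the knob) is within measurement noise, so I'm handing in.

```bash
python3 -c "
from rig import monitor,robot
print(monitor.sense()['t'],monitor.sense()['wrist_force']); print(robot.finish_job())"
```

```text
11.9 [-0.29655861  1.20914215 -0.27657296]
the job is handed in; nothing more can be done
None
```

The speed lever now lies over the index pointer, pointing the same way. I swung it about 58° anticlockwise with the part-open fingers loosely around the knob, then opened them and lifted clear. I handed in at 11.9 s of the 34 s allowed.

- **Alignment:** the pixel-line fits put the lever at about 175.3° and the pointer at about 174.7°, so they differ by about 0.6°, or 1 mm at the knob. The networks' marks gave the opposite sign: lever 175.1° and pointer 176.9°, with only one camera seeing the pointer. I trusted the line fits. The two methods disagree by about 2°, and I made no further correction.
- **Pointer and brake lever:** template matching in the top picture found the pointer's wide end and the brake ball at the same pixels as at the start.
- **Forces:** the wrist readings I took stayed around 1 N.
- **At hand-in:** the gripper was about 180 mm above its working height, touching nothing.

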